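Crank a syringe snug in the hand-driven pump

ROBOT

A 6-joint arm with a two-finger parallel gripper is mounted at the origin on the work surface. World frame = base frame: x ahead of the robot, y to its left, z up, the work surface at z = 0. Lengths are in m, angles in rad, forces in N, time in s.
With the tool pointing down it reaches from about 0.25 to 0.725 m from the base axis. Payload 4 kg.
Tool frame: the origin (TCP) lies at the very end of the fingers, on their centre line; the grasp point (between the pads) lies 19 mm behind it; z points along the fingers, y is the line along which they close (so a half turn about z gives the same grasp; the last joint's range is limited). The gripper opens to 85 mm and grips with 20 to 120 N. Pads are 22 mm wide; open, the fingers measure 114 mm over their backs; the gripper's body (76 mm by 85 mm) begins 54 mm behind the grasp point. The pads swing forward as they close: fully open they stand 13 mm farther back than shut.
Start: joints at [1.27, 0.241, 0.005, 1.335, 0, 1.571], TCP at [0.148, 0.478, 0.231] pointing down, gripper open.
Joint ranges: [-2.72, 2.72], [-1.05, 1.87], [-1.09, 1.28], [-1.99, 2.15], [-1.42, 1.44], [-3.14, 3.14]. Speed limits (rad/s): [2.79, 2.79, 3.14, 3.14, 3.14, 3.14].

INTERFACE

Orientations are given as a unit quaternion [x, y, z, w].
In Python, from workcell import bot, vision, workorder, boxes_of gives the robot as it stands.
- The arm moves only by the tool send_rows, never from a script. Its argument "motion" is text: rows parted by semicolons, each of 5 numbers parted by spaces: the closure, from -1 (fully open) to 1 (shut), so that 0 is half open, then the shift along the tool's x, y, z in cm, then the turn about the tool's z in rad. In form: claw x y z twist; .... A call has 1 to 5 rows; each row is the pose to reach, as a shift and turn from the pose commanded when the call began, along the tool's axes at that moment; what a row does not reach only later rows make up. A row lasts 1/10 s, in which the tool goes at most 50 mm and 8.59 degrees, less where a joint would pass 70% of its speed; a pose out of reach is approached as far as the arm can. A call with a gripper value outside its range is refused whole. The fingers move at their own pace and stop on an object; the grip force is fixed at half the most. Time passes only in rows, so rows that repeat a pose let the fingers close. It gives the time, the measured TCP pose, the force, the opening and the grip force at its end, in the units of the state.
- bot.get_obs(): the state, without advancing time (a new reading comes with each control period).
- vision.camera(name): name is "scene" or "top" or "wrist"; returns the picture (400x640x3 uint8, red, green, blue); there is no depth.
- vision.camera_model(name): a dict with "fov_y" (degrees; the focal length in pixels is half the picture's height over the tangent of half this angle, whatever the lens; pixels are square), "cx", "cy" (the principal point, pixels), "k1" (the pictures are not rectified: a ray, as slopes to the right and down, at radius r is drawn at 1 + k1 r^2 times it, then the intrinsics apply), "world_from_camera" (4x4, takes a point from camera to world coordinates); the wrist camera has in their place "hand_eye" (4x4, takes a point from camera to tool coordinates, whose origin is the TCP and whose axes are the flange's). Camera axes: x right, y down, z forward; pixel columns grow to the right and rows downward; lengths in m; the calibration is good to about 2 mm. A picture is of the moment at which its call begins: read the wrist's pose just before it. camera_model takes no time and is no camera call.
- workorder.job_done(): hands the job in; it is judged then, once.
Trained networks look in the newest picture that a camera, given by its name, has taken for a name from the list of things; names that differ only in an ending like _2 or _b are one class to them, and where a whole thing is asked for, a point or a joint stands for the part that bears it (a point fixed in the world has none). Each returns a list of dicts, best first, with "conf" (0 to 1); they miss things now and then, are a little off and sometimes report something else, mostly with a low value. They report only what shows in the picture. A call takes as long as a camera call. They do not tell look-alikes from the thing itself.
- boxes_of(camera, target): "rect" ([centre column, centre row, width, height] in pixels, round what is visible of it).
The state is a dict: "clock": time; "joint_pos": joint angles; "joint_vel": joint speeds; "tau": joint torques, N m; "eef_pos": TCP position; "tool_rot": TCP orientation; "ft_force": force on the tool from outside, world axes, zero at the start; "ft_torque": the same for the moment, N m; "grip_width": finger opening in m; "grasp_force": force on a finger pad.
Only numpy, scipy, OpenCV 4.12 (cv2) and the standard library are available. Lean on these libraries where they do the work, as an engineer would, in place of code of your own. Each camera call takes 0.05 s, during which the arm holds its last target. There are 200 camera calls.

TASK

The glass syringe lies loose in the hand-cranked syringe pump. First unfold the crank's folding handle until it stands fully upright, then use it to crank clockwise until the pusher has slid the syringe up against the front stop and holds it there snugly; stop as soon as you feel it bite, because pressing hard would break the glass. Move the pusher and the syringe only with the crank, leave the handle standing up, let go, and leave the glassware around the pump where it is.

Things in the scene. Friction and masses are not known exactly. Their poses are not given: they have to be found in the camera images.
- pump: Fixed cream hand-cranked syringe pump, 200 (x) x 300 (y) x 60 mm high; origin at the centre of its underside. In its frame the syringe line runs along y at x = +55 mm; the crank shaft is vertical, at x = -50, y = +30 mm. The cover's flat top is at z = 60 mm.
- crank_axis (a point): Point on the crank's vertical shaft axis, at the crank arm's height (85 mm above the table); fixed to the pump, z up. The handle's hinge is 50 mm out on the steel arm (13 wide, 8 thick).
- crank (a joint): Crank angle (rad), grows clockwise seen from above; at 0 the hinge lies from the shaft towards pump +x. Clockwise drives the pusher 11 mm per rad by a rack. Takes about 4 N at the handle running free, plus about 0.22 N for each newton of push on the syringe; does not run back under a push of up to about 18 N.
- handle_hinge (a point): Centre of the folding handle's horizontal hinge at the end of the crank arm, 99 mm above the table. Folded, the handle lies level on top of the arm, pointing from here back over the shaft and 30 mm past it.
- handle_grip (a point): On the centre line of the handle's round black grip (18 mm diameter, 66 long, spins freely about its length), 64 mm from the hinge, 16 mm short of the free end. Folded flat it is 99 mm above the table with some 30 mm free under it; upright, 163 mm above the table.
- fold (a joint): Handle fold angle (rad): 0 folded flat on the arm, 1.571 upright against its stop. A stiff hinge: it stays where left, takes about 2 N at the grip point to move.
- pusher: Black pusher block, 62 wide, 34 long, 48 mm high, with a grey rubber-sprung pad on the face that looks to pump -y; origin at the bottom of that face, mid-width. The crank drives it along pump -y. The pad gives way about 1 mm for each 10 N of push on the syringe.
- syringe: Loose glass syringe, plunger home, so rigid; lies along pump y in the cradle, nozzle to -y. Origin under mid-barrel (28 diameter, 90 long); thumb disc's end face 68 mm to +y, shoulder 45 mm to -y. Pushed, it slides under 1 N until its shoulder meets a black forked stop, set 8 to 31 mm ahead of it; then the push rises. Snug from about 5 N, breaks above 40 N.
- beaker: Bystander: loose glass beaker, 68 mm diameter, 85 mm high, beside the pump; origin under its centre.
- bottle: Bystander: loose white bottle with a blue cap, 66 mm diameter, 140 mm high, beside the pump; origin under its centre.
- vial: Bystander: small loose amber vial, 28 mm diameter, 50 mm high, behind the pump; origin under its centre.
Not all that is in view belongs to the job. There is more than one size of the syringe; the one meant has the size given above.

How it is judged:
On the way, in this order (a step that is already met when the one before it is completed fails the run):
1. the crank handle is unfolded fully upright (value of joint fold above 1.45 rad), for 0.2 s.
2. the pusher meets the syringe (contact force between pusher and syringe above 0.05 N).
At the end, for the whole second after the job is handed in: The pusher holds the syringe with at least 5 N, which only the front stop can give, pusher and syringe at rest, the handle still up (over 1.3 rad) and let go (contact force between pusher and syringe above 5 N and value of joint fold above 1.3 rad and linear speed of each of syringe, pusher below 0.01 m/s); the robot touches nothing.
It fails at once if the syringe is squeezed with more than 40 N (contact force between pusher and syringe above 40 N).
It fails at once if the crank is turned (hinge moved over 30 mm) while its handle is not unfolded (below 1.1 rad) (distance of handle_hinge from where it was at the start of the episode above 0.03 m and value of joint fold below 1.1 rad).
It fails at once if the robot pushes the pusher or the syringe itself (contact force between any of the fingers, the arm and pusher above 2 N or contact force between any of the fingers, the arm and syringe above 1 N).
It fails at once if a bystander is moved by more than 20 mm (distance of any of beaker, bottle, vial from where it was at the start of the episode above 0.02 m).
It also fails if it takes over 67 s, if anything falls off the work surface, if the arm or the gripper's body presses on something with over 40 N, if the wrist force passes 120 N, or if a joint passes its speed limit or range.

## Working session

There is one attempt and no reset: what is moved stays moved. The work goes in short steps, Python scripts to look and compute and a tool call to move; the robot and the scene stay as the last step left them, time stands still between calls to the robot, and variables do not carry over. Pictures are saved under pics/ and viewed, at most 10 in all, crops included, and the job is handed in when it is done.

Besides the shell and the picture viewer there is one more tool, called after "Emit:" as name(argument=value, ...), one argument or row to a line, values as JSON. send_rows: Moves the arm, as the interface text tells. Its arguments: {"type":"object","properties":{"motion":{"type":"string"}},"required":["motion"]}

```bash
mkdir -p pics; ls; cat > h.py <<'E'
import numpy as np, cv2
from workcell import bot, vision, workorder, boxes_of
from scipy.spatial.transform import Rotation as R
def model(n, obs=None):
    m=vision.camera_model(n)
    if n=='wrist':
        T=np.eye(4);T[:3,:3]=R.from_quat(obs['tool_rot']).as_matrix();T[:3,3]=obs['eef_pos']
        W=T@np.array(m['hand_eye'])
    else: W=np.array(m['world_from_camera'])
    f=200/np.tan(np.radians(m['fov_y'])/2)
    return dict(f=f,cx=m['cx'],cy=m['cy'],k1=m['k1'],W=W)
def ray(m,u,v):
    d=np.array([(u-m['cx'])/m['f'],(v-m['cy'])/m['f']]);s=d.copy()
    for _ in range(20): s=d/(1+m['k1']*(s@s))
    r=m['W'][:3,:3]@np.array([s[0],s[1],1]);return m['W'][:3,3],r/np.linalg.norm(r)
def atz(m,u,v,z):
    o,d=ray(m,u,v);return o+d*(z-o[2])/d[2]
def proj(m,p):
    q=np.linalg.inv(m['W'])@np.append(p,1);s=q[:2]/q[2];s=s*(1+m['k1']*(s@s))
    return s*m['f']+[m['cx'],m['cy']]
def tri(rs):
    A=sum(np.eye(3)-np.outer(d,d) for o,d in rs);b=sum((np.eye(3)-np.outer(d,d))@o for o,d in rs)
    return np.linalg.solve(A,b)
E
python3 - <<'E'
from h import *
o=bot.get_obs();print(o)
ims=[]
for n in ['scene','top','wrist']:
    im=vision.camera(n);cv2.imwrite(f'pics/{n}0.png',im[:,:,::-1])
    print(n,model(n,o))
    if n!='wrist':
        for t in ['pump','crank','handle_grip','handle_hinge','fold','pusher','syringe','beaker','bottle','vial']:
            try: print(t,[(np.round(b['rect']).tolist(),round(b['conf'],2)) for b in boxes_of(n,t)[:3]])
            except Exception as e: print(t,e)
E
```

```text
pics
{'clock': 0.0, 'joint_pos': array([ 1.27002373e+00,  2.41436863e-01,  3.69916069e-03,  1.33518355e+00,
       -2.86412738e-05,  1.57079910e+00]), 'joint_vel': array([ 0.00241111,  0.00172617,  0.00225493, -0.00049605, -0.00020103,
       -0.00120202]), 'tau': array([ 1.98110887e-03, -3.72314429e+01,  2.52410173e+01,  1.70143746e-02,
        1.15492448e-04,  1.43435408e-06]), 'eef_pos': array([0.14794831, 0.47694173, 0.23039146]), 'tool_rot': array([ 1.49821355e-01,  9.88712513e-01, -1.05261593e-03, -1.45017676e-04]), 'ft_force': array([ 0.61605638, -0.13437603, -0.1765728 ]), 'ft_torque': array([ 0.03782158, -0.00285595,  0.00633901]), 'grasp_force': 0.0, 'grip_width': 0.08524169646842689}
scene {'f': np.float64(448.78287367670833), 'cx': 324.0702377458471, 'cy': 195.39084671754335, 'k1': -0.010888780728830079, 'W': array([[-2.62944969e-01,  7.16035506e-01, -6.46647584e-01,
         1.20510736e+00],
       [ 9.64810754e-01,  1.95416424e-01, -1.75933598e-01,
         1.68490238e-01],
       [ 3.90856036e-04, -6.70153397e-01, -7.42222522e-01,
         8.06428257e-01],
       [ 0.0
[... 1300 characters left out ...]
0, 199.0, 19.0, 36.0], 0.73)]
fold [([336.0, 200.0, 17.0, 31.0], 0.61)]
pusher [([321.0, 158.0, 18.0, 25.0], 0.66), ([336.0, 197.0, 16.0, 34.0], 0.52)]
syringe [([455.0, 161.0, 28.0, 20.0], 0.61), ([370.0, 171.0, 51.0, 24.0], 0.58)]
beaker [([267.0, 182.0, 25.0, 30.0], 0.59)]
bottle []
vial [([379.0, 145.0, 7.0, 20.0], 0.52)]
wrist {'f': np.float64(288.5090953129612), 'cx': 318.45497852473284, 'cy': 194.3568954025791, 'k1': -0.03957833438968263, 'W': array([[ 0.29742211,  0.91001149,  0.28882377,  0.07442816],
       [ 0.95474218, -0.28261997, -0.09270017,  0.49952818],
       [-0.00273085,  0.30332332, -0.95288379,  0.3723641 ],
       [ 0.        ,  0.        ,  0.        ,  1.        ]])}
```

```bash
python3 - <<'E'
import cv2,numpy as np
s=cv2.imread('pics/scene0.png')[120:320,140:460];t=cv2.imread('pics/top0.png')[110:270,230:486]
cv2.imwrite('pics/sc.png',cv2.resize(s,None,fx=2.5,fy=2.5,interpolation=3))
cv2.imwrite('pics/tc.png',cv2.resize(t,None,fx=3,fy=3,interpolation=3))
E
```

```text
(no output)
```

View pics/sc.png

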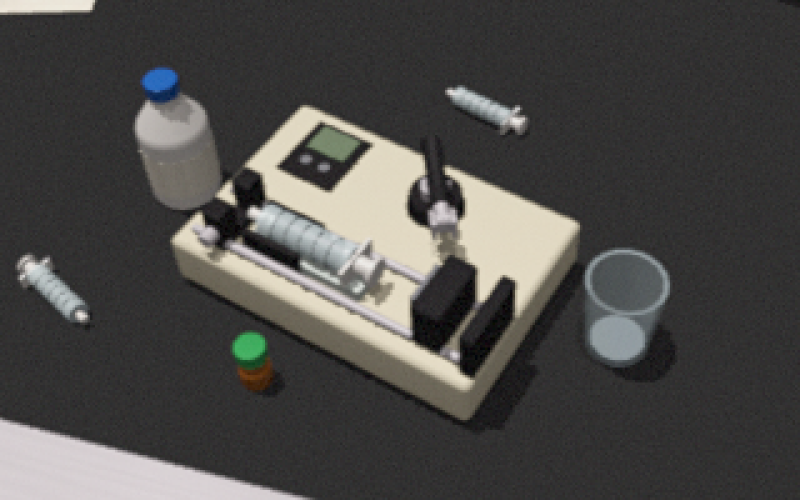

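View pics/tc.png

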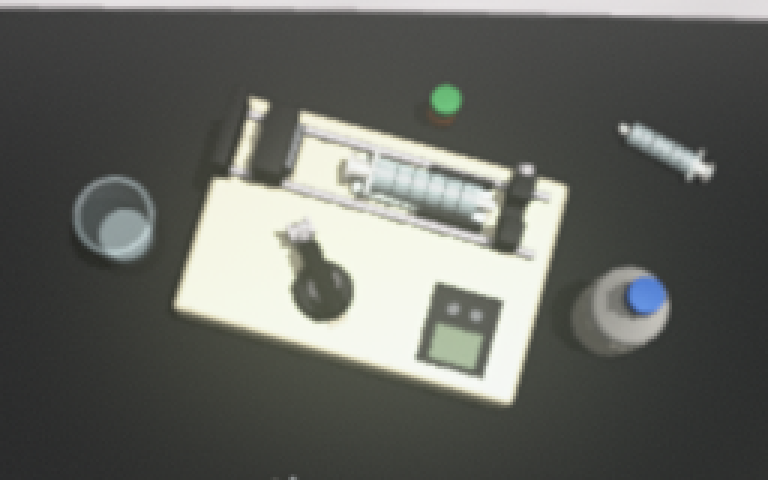

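The scene shows three syringes: the big one in the pump's cradle (scene px 270,218), a smaller one at the left (163,237) and another smaller one behind (337,162). I choose the cradle one, since the other two are smaller and lie on the table. The handle is folded on the crank, with its hub near (315,200) in scene and (337,207) in top. The pusher is at scene (318,242). Next I fit the pump pose.

```bash
cat >> h.py <<'E'
MT,MS=model('top'),model('scene')
E
python3 - <<'E'
from h import *
from scipy.optimize import least_squares
t=lambda u,v:(230+u/3,110+v/3); s=lambda u,v:(140+u/2.5,120+v/2.5)
# local corners (x,y)
L=[(-.1,.15),(-.1,-.15),(.1,-.15),(.1,.15)]
T=[t(176,311),t(513,404),t(567,185),t(250,97)]
S=[s(580,228),s(303,105),s(173,240),s(465,420)] # -x+y ; -x-y ; +x-y ; +x+y bottom?
for c in T: print('top',atz(MT,*c,.06))
for c in S: print('scene',atz(MS,*c,.06))
def P(p,l,z):c,si=np.cos(p[2]),np.sin(p[2]);return np.array([p[0]+c*l[0]-si*l[1],p[1]+si*l[0]+c*l[1],z])
fit=lambda M,C,idx:least_squares(lambda p:np.ravel([proj(M,P(p,L[i],.06))-C[i] for i in idx]),[.42,-.03,-.2])
a=fit(MT,T,range(4));print(a.x,a.fun.round(1))
b=fit(MS,S,[0,1,2]);print(b.x,b.fun.round(1))
p=a.x
for z,l,n in [(.085,(-.05,.03),'axis'),(.06,(-.05,.03),'axisbase')]:
    q=P(p,l,z);print(n,q,proj(MT,q),proj(MS,q))
print('hinge top',atz(MT,*t(300,232),.099),'scene',atz(MS,*s(443,215),.099))
print('free end scene',atz(MS,*s(431,143),.099))
E
```

```text
top [0.55702141 0.09913088 0.06      ]
top [ 0.48285855 -0.18669298  0.06      ]
top [ 0.67298118 -0.2359188   0.06      ]
top [0.74758389 0.04047677 0.06      ]
scene [0.57202341 0.10416556 0.06      ]
scene [ 0.49027699 -0.18259635  0.06      ]
scene [ 0.67758313 -0.23130104  0.06      ]
scene [0.78131845 0.05707482 0.06      ]
[ 0.61534627 -0.07066438 -0.26401953] [-0.4 -0.4  1.1  1.3  2.2  0.1 -2.8 -1.3]
[ 0.62478435 -0.06424278 -0.27600291] [ 1.7 -0.6  0.9 -0.6 -2.4  0.5]
axis [ 0.57490772 -0.02865577  0.085     ] [339.08836465 205.99901596] [312.69413249 192.49742662]
axisbase [ 0.57490772 -0.02865577  0.06      ] [338.84668307 207.60868165] [312.90162765 200.09864279]
hinge top [ 0.61920833 -0.00517679  0.099     ] scene [ 0.62121161 -0.00516245  0.099     ]
free end scene [ 0.54341924 -0.03822188  0.099     ]
```

View pics/wrist0.png

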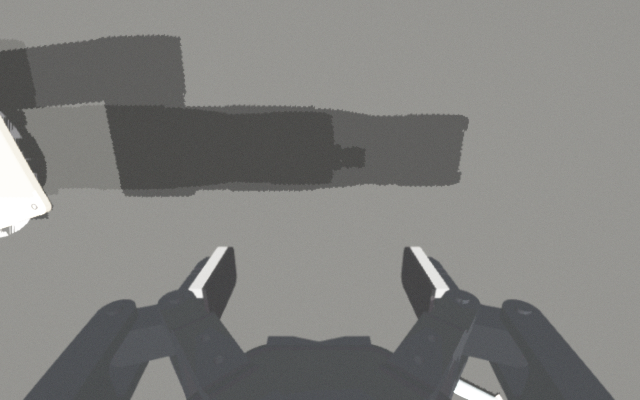

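The wrist view shows only the bare table and the open fingers, with the pump's corner at the far left edge (0,170). I go above the grip next.

```bash
cat >> h.py <<'E'
def go(p,yang=None):
    o=bot.get_obs();Q=R.from_quat(o['tool_rot']).as_matrix();d=Q.T@(np.array(p)-o['eef_pos'])*100
    a=np.degrees(np.arctan2(Q[1,1],Q[0,1]));tw=0
    if yang is not None: tw=np.radians((a-yang+90)%180-90)
    print('shift',d.round(2),'twist',round(tw,3),'yang',a.round(1),'tcp',o['eef_pos'].round(4),'clock',o['clock'])
E
python3 -c "
from h import *
go([.555,-.04,.23],117)"
```

```text
shift [-54.19 -37.37   0.13] twist -0.772 yang 72.8 tcp [0.1482 0.4775 0.2313] clock 1.15
```

Emit:
send_rows(
  motion="-1 -54.2 -37.4 0 -0.77; -1 -54.2 -37.4 0 -0.77; -1 -54.2 -37.4 0 -0.77; -1 -54.2 -37.4 0 -0.77; -1 -54.2 -37.4 0 -0.77",
)

```text
clock: 1.65
eef_pos: [0.2849, 0.3055, 0.2316]
tool_rot: [-0.178, 0.984, 0.0, 0.0]
ft_force: [0.9, 1.4, 0.0]
grip_width: 0.0853
grasp_force: 0.0
```

```bash
python3 -c "
from h import *
go([.555,-.04,.23],117)"
```

```text
shift [-13.19 -41.82   0.16] twist -0.113 yang 110.5 tcp [0.2849 0.3055 0.2316] clock 1.65
```

Emit:
send_rows(
  motion="-1 -12.8 -39 0 -0.03; -1 -12.8 -39 0 -0.03; -1 -12.8 -39 0 -0.03; -1 -12.8 -39 0 -0.03; -1 -12.8 -39 0 -0.03",
)

```text
clock: 2.15
eef_pos: [0.4404, 0.109, 0.2318]
tool_rot: [-0.19, 0.982, 0.0, 0.001]
ft_force: [0.8, 0.9, 0.5]
grip_width: 0.0854
grasp_force: 0.0
```

```bash
python3 -c "
from h import *
go([.555,-.04,.23],117)"
```

```text
shift [ -5.07 -18.1    0.18] twist -0.089 yang 111.9 tcp [0.4404 0.109  0.2318] clock 2.15
```

Emit:
send_rows(
  motion="-1 -4.5 -15.5 0 -0.09; -1 -4.5 -15.5 0 -0.09; -1 -4.5 -15.5 0 -0.09; -1 -4.5 -15.5 0 -0.09; -1 -4.5 -15.5 0 -0.09",
)

```text
clock: 2.65
eef_pos: [0.5395, -0.0177, 0.2307]
tool_rot: [-0.232, 0.973, 0.0, -0.0]
ft_force: [0.2, 1.3, 0.3]
grip_width: 0.0851
grasp_force: 0.0
```

```bash
python3 - <<'E'
from h import *
go([.555,-.04,.23],117)
o=bot.get_obs();im=vision.camera('wrist');cv2.imwrite('pics/w1.png',im[:,:,::-1]);m=model('wrist',o)
for t in ['handle_grip','handle_hinge','syringe','pusher']:
    print(t,[(np.round(b['rect']).tolist(),round(b['conf'],2)) for b in boxes_of('wrist',t)[:3]])
for p in [(.577,-.027,.06),(.62,-.005,.099),(.563,-.034,.099)]: print(proj(m,p))
E
```

```text
shift [-0.37 -2.69  0.07] twist -0.002 yang 116.9 tcp [ 0.5395 -0.0177  0.2307] clock 2.65
handle_grip [([294.0, 224.0, 20.0, 74.0], 0.61)]
handle_hinge [([294.0, 225.0, 23.0, 79.0], 0.81)]
syringe [([44.0, 179.0, 56.0, 58.0], 0.77), ([370.0, 54.0, 56.0, 68.0], 0.73), ([282.0, 308.0, 55.0, 58.0], 0.68)]
pusher [([284.0, 309.0, 55.0, 56.0], 0.8), ([250.0, 198.0, 293.0, 286.0], 0.63)]
[297.31730621 200.60648786]
[296.018341   255.15101044]
[294.3088032  198.37081881]
```

View pics/w1.png

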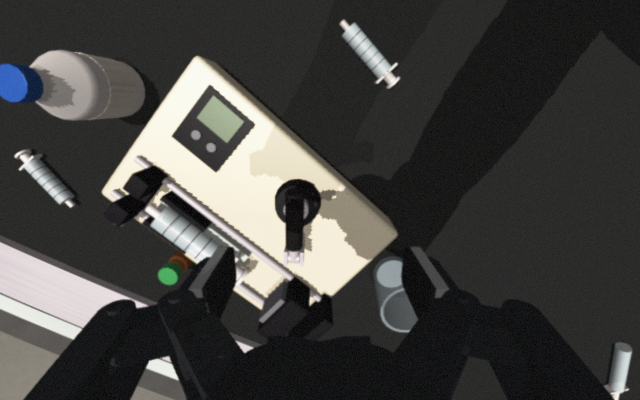

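The wrist view shows the handle running straight down the picture from its free end at about (293,187) to the clevis hinge at (294,257), with the hub at (298,203). That agrees with the prediction to about 2 px. The cradle syringe is at (185,235), which confirms the choice.

```bash
python3 - <<'E'
from h import *
im=cv2.imread('pics/w1.png');cv2.imwrite('pics/w1c.png',cv2.resize(im[170:350,130:350],None,fx=3.3,fy=3.3,interpolation=3))
o=bot.get_obs();m=model('wrist',o)
t=lambda u,v:(230+u/3,110+v/3); s=lambda u,v:(140+u/2.5,120+v/2.5)
h=tri([ray(m,294,257),ray(MT,*t(300,232)),ray(MS,*s(443,215))]);print('hinge',h)
for z in (.099,): print(atz(m,294,257,z),atz(m,293.5,187,z),'hub',atz(m,298,203,.065))
print(o['eef_pos'])
E
```

```text
hinge [ 0.62067236 -0.00424754  0.09969694]
[ 0.62225165 -0.00221618  0.099     ] [ 0.55180175 -0.03657018  0.099     ] hub [ 0.57667814 -0.02209857  0.065     ]
[ 0.53807764 -0.01462636  0.23177958]
```

View pics/w1c.png

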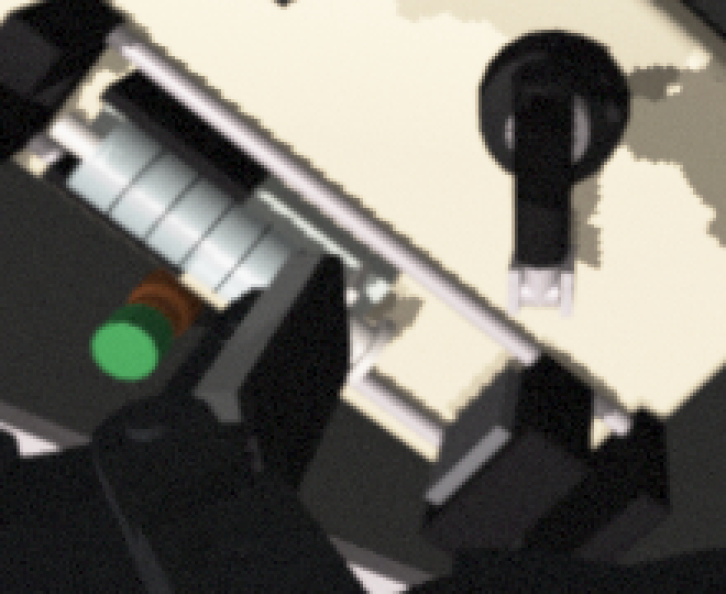

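The crop confirms the 28 mm syringe lies in the cradle between the fork at the left and the pusher at the right. The folded handle's clevis is at crop (540,290). I move over the grip now.

```bash
python3 -c "
from h import *
go([.5612,-.0339,.081],116)"
```

```text
shift [-1.17 -2.78 15.08] twist 0.021 yang 117.2 tcp [ 0.5381 -0.0146  0.2318] clock 2.9
```

Emit:
send_rows(
  motion="-1 -1.2 -2.8 4 0.02; -1 -1.2 -2.8 8 0.02; -1 -1.2 -2.8 11 0.02; -1 -1.2 -2.8 11 0.02; -1 -1.2 -2.8 11 0.02",
)

```text
clock: 3.4
eef_pos: [0.562, -0.0346, 0.1221]
tool_rot: [-0.225, 0.974, 0.0, -0.0]
ft_force: [0.3, -0.4, 0.5]
grip_width: 0.085
grasp_force: 0.0
```

```bash
python3 - <<'E'
from h import *
go([.5612,-.0339,.081],116)
o=bot.get_obs();im=vision.camera('wrist');cv2.imwrite('pics/w2.png',im[:,:,::-1]);m=model('wrist',o)
for t in ['handle_grip']:
    print(t,[(np.round(b['rect']).tolist(),round(b['conf'],2)) for b in boxes_of('wrist',t)[:3]])
for p in [(.5756,-.0269,.065),(.6205,-.005,.099),(.5612,-.0339,.099)]: print(proj(m,p))
E
```

```text
shift [0.04 0.1  4.11] twist 0.0 yang 116.0 tcp [ 0.562  -0.0346  0.1221] clock 3.4
handle_grip [([321.0, 275.0, 35.0, 110.0], 0.66)]
[321.06576877 231.92055664]
[321.2983291  317.55436912]
[321.58604831 231.71640075]
```

View pics/w2.png

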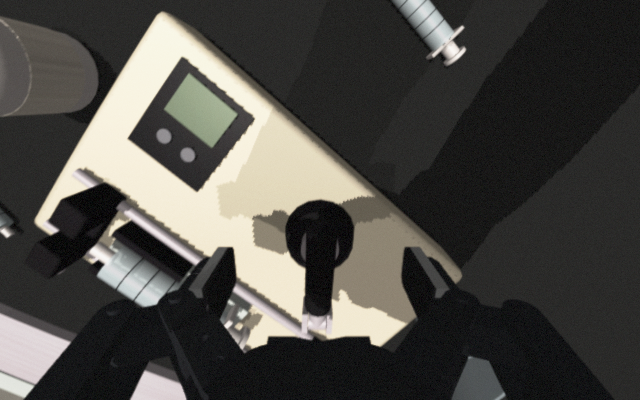

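The handle sits centred between the fingers at column 320 with the hinge at (317,320), as predicted. I descend and close.

Emit:
send_rows(
  motion="-1 0 0.1 4.1 0; -1 0 0.1 4.1 0; -0.2 0 0.1 4.1 0; 0.4 0 0.1 4.1 0; 1 0 0.1 4.1 0",
)

```text
clock: 4.0
eef_pos: [0.5634, -0.0348, 0.0825]
tool_rot: [-0.224, 0.975, -0.001, 0.002]
ft_force: [0.8, 0.1, 0.2]
grip_width: 0.044
grasp_force: 0.0
```

Emit:
send_rows(
  motion="1 0 0 0 0; 1 0 0 0 0; 1 0 0 0 0; 1 0 0 0 0; 1 0 0 0 0",
)

```text
clock: 4.5
eef_pos: [0.5613, -0.0338, 0.0813]
tool_rot: [-0.225, 0.974, 0.001, -0.0]
ft_force: [-2.4, 4.2, 6.3]
grip_width: 0.0168
grasp_force: 68.0
```

Emit:
send_rows(
  motion="1 -0.08 0 -1.03 0; 1 -0.32 0 -2.04 0; 1 -0.72 0 -3 0; 1 -1.26 0 -3.88 0; 1 -1.93 0 -4.67 0",
)

```text
clock: 5.0
eef_pos: [0.5779, -0.0263, 0.1268]
tool_rot: [-0.224, 0.975, 0.0, -0.002]
ft_force: [-1.6, -0.7, -9.8]
grip_width: 0.0164
grasp_force: 58.6
```

Emit:
send_rows(
  motion="1 -0.79 0 -0.67 0; 1 -1.67 0 -1.21 0; 1 -2.63 0 -1.61 0; 1 -3.64 0 -1.85 0; 1 -4.5 0 -1.93 0",
)

```text
clock: 5.5
eef_pos: [0.6173, -0.0077, 0.1476]
tool_rot: [-0.224, 0.975, -0.001, -0.003]
ft_force: [-6.9, -0.5, 0.5]
grip_width: 0.0165
grasp_force: 60.7
```

Emit:
send_rows(
  motion="1 -0.1 0 0 0; 1 -0.2 0 0 0; 1 -0.2 0 0 0",
)

```text
clock: 5.8
eef_pos: [0.6186, -0.0071, 0.1477]
tool_rot: [-0.224, 0.975, -0.001, -0.003]
ft_force: [-9.2, -3.7, 1.6]
grip_width: 0.0166
grasp_force: 60.7
```

```bash
python3 - <<'E'
from h import *
o=bot.get_obs();print(o['eef_pos'],o['ft_force'],o['ft_torque'],o['grip_width'])
a=vision.camera('scene');o=bot.get_obs();b=vision.camera('wrist')
m=model('wrist',o)
for c,mm in (('scene',MS),('wrist',m)):
    print(c,[proj(mm,(.6205,-.005,z)).round() for z in (.099,.179)])
A=cv2.resize(a[130:300,190:440],None,fx=1.6*1.5,fy=1.6*1.5,interpolation=3)
B=b[:,:,:]
cv2.imwrite('pics/s3.png',A[:,:,::-1]);cv2.imwrite('pics/w3.png',B[:,:,::-1])
E
```

```text
[ 0.61861478 -0.00709569  0.14767679] [-9.18183506 -3.69603127  1.57509061] [-0.64440321  2.41881805  0.05050628] 0.01661129472762757
scene [array([317., 206.]), array([317., 179.])]
wrist [array([321., 221.]), array([323., 289.])]
```

View pics/s3.png

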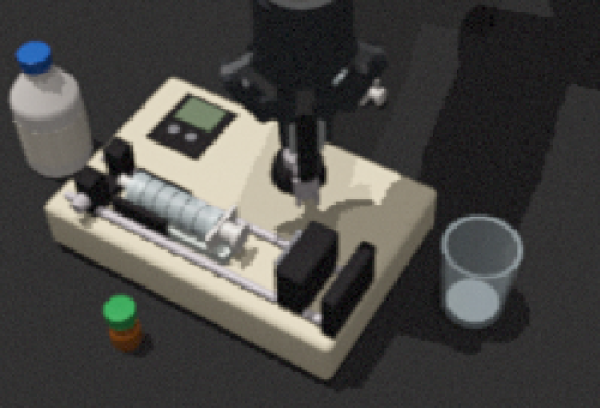

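The handle stands upright: the force reads about 10 N outwards against its stop, at 64 mm from the start. The picture shows it vertical in the fingers at (305,165). The pusher at (305,265) is still well clear of the syringe disc at (232,235). I estimate the travel with ticks drawn along the syringe line.

```bash
python3 - <<'E'
from h import *
yaw=-.268;Rz=R.from_euler('z',yaw).as_matrix();C=np.array([.5745,-.0288,0]);c0=C-Rz@np.array([-.05,.03,0])
P=lambda x,y,z:c0+Rz@np.array([x,y,z])
print('pump',c0)
def crop(src,m,x0,y0,w,h,k):
    im=cv2.resize(cv2.imread(src)[y0:y0+h,x0:x0+w],None,fx=k,fy=k,interpolation=3)
    for i,y in enumerate(range(-130,131,10)):
        a=(proj(m,P(.055,y/1e3,.08))-[x0,y0])*k;b=(proj(m,P(.0705,y/1e3,.08))-[x0,y0])*k
        cv2.line(im,tuple(a.round().astype(int).tolist()),tuple(b.round().astype(int).tolist()),(0,0,255) if y%50 else (0,255,0),1)
    return im
sc=crop('pics/scene0.png',MS,210,180,140,90,5)
tp=crop('pics/top0.png',MT,295,130,135,70,5)
cv2.imwrite('pics/ticks.png',cv2.resize(np.vstack([sc[:,:675],tp[:350]]),None,fx=.749,fy=.749,interpolation=cv2.INTER_AREA))
E
```

```text
pump [ 0.61477102 -0.07096924  0.        ]
```

View pics/ticks.png

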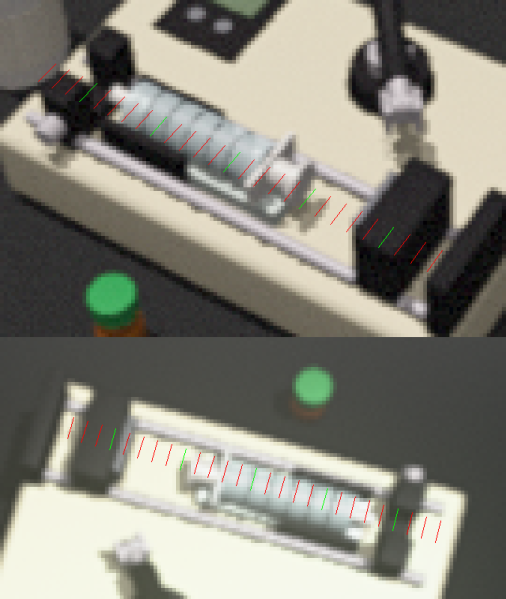

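Pump y on the syringe line reads as follows: disc end about +45, pusher face about +83, shoulder about -68 and fork about -91. The travel is therefore roughly 60 mm, or 5.4 rad, and the first 3.6 rad are surely free.

Emit:
send_rows(
  motion="1 0.24 -1.01 0 0; 1 0.54 -1.99 0 0; 1 1.03 -2.88 0 0; 1 1.69 -3.66 0 0; 1 2.48 -4.29 0 0",
)

```text
clock: 6.4
eef_pos: [0.6169, -0.053, 0.1477]
tool_rot: [-0.225, 0.974, 0.002, -0.0]
ft_force: [-4.2, 8.3, -1.0]
grip_width: 0.0162
grasp_force: 60.5
```

```bash
cat >> h.py <<'E'
C=np.array([.5745,-.0288]);U=np.array([.899,.438]);V=np.array([-.438,.899])
def crank(phi0,phis,Rn=51,R0=51):
    o=bot.get_obs();d=o['eef_pos'][:2]-C;x,y=d@U,d@V;ph=np.arctan2(-y,x)%(2*np.pi)
    r=np.array([np.cos(ph)*U-np.sin(ph)*V,-np.sin(ph)*U-np.cos(ph)*V]);f=o['ft_force']
    print('t',o['clock'],'R',np.hypot(x,y).round(4),'phi',ph.round(3),'F rad,tang',(r@f[:2]).round(1),'Fz',f[2].round(1),'z',o['eef_pos'][2].round(4),'g',o['grip_width'].round(4))
    print('; '.join('1 %.2f %.2f 0 0'%((-Rn*np.cos(p)+R0*np.cos(phi0))/10,(-Rn*np.sin(p)+R0*np.sin(phi0))/10) for p in phis))
E
python3 -c "
from h import *
crank(1.0,[1.2,1.4,1.6,1.8,2.0])"
```

```text
Traceback (most recent call last):
  File "h.py", line 34, in crank
    print('t',o['clock'],'R',np.hypot(x,y).round(4),'phi',ph.round(3),'F rad,tang',(r@f[:2]).round(1),'Fz',f[2].round(1),'z',o['eef_pos'][2].round(4),'g',o['grip_width'].round(4))
                                                                                                                                                          ^^^^^^^^^^^^^^^^^^^^^
AttributeError: 'float' object has no attribute 'round'
```

```bash
sed -i "s/o\['grip_width'\].round(4)/round(o['grip_width'],4)/" h.py
python3 -c "
from h import *
crank(1.0,[1.2,1.4,1.6,1.8,2.0])"
```

```text
t 6.4 R 0.0488 phi 0.973 F rad,tang [-7.8 -5.1] Fz -1.0 z 0.1477 g 0.0162
1 0.91 -0.46 0 0; 1 1.89 -0.73 0 0; 1 2.90 -0.81 0 0; 1 3.91 -0.68 0 0; 1 4.88 -0.35 0 0
```

```bash
python3 -c "
from h import *
crank(1.0,[1.2,1.4,1.6,1.8,2.0],50,51)"
```

```text
t 6.4 R 0.0488 phi 0.973 F rad,tang [-7.8 -5.1] Fz -1.0 z 0.1477 g 0.0162
1 0.94 -0.37 0 0; 1 1.91 -0.64 0 0; 1 2.90 -0.71 0 0; 1 3.89 -0.58 0 0; 1 4.84 -0.25 0 0
```

Emit:
send_rows(
  motion="1 0.94 -0.37 0 0; 1 1.91 -0.64 0 0; 1 2.9 -0.71 0 0; 1 3.89 -0.58 0 0; 1 4.84 -0.25 0 0",
)

```text
clock: 6.9
eef_pos: [0.5775, -0.0783, 0.1478]
tool_rot: [-0.225, 0.974, -0.0, 0.002]
ft_force: [5.0, 2.5, -6.6]
grip_width: 0.0166
grasp_force: 59.7
```

```bash
python3 -c "
from h import *
crank(2.0,[2.2,2.4,2.6,2.8,3.0],50,50)"
```

```text
t 6.9 R 0.0496 phi 1.964 F rad,tang [-2.2 -5.1] Fz -6.6 z 0.1478 g 0.0166
1 0.86 0.50 0 0; 1 1.61 1.17 0 0; 1 2.20 1.97 0 0; 1 2.63 2.87 0 0; 1 2.87 3.84 0 0
```

Emit:
send_rows(
  motion="1 0.86 0.5 0 0; 1 1.61 1.17 0 0; 1 2.2 1.97 0 0; 1 2.63 2.87 0 0; 1 2.87 3.84 0 0",
)

```text
clock: 7.4
eef_pos: [0.5324, -0.0574, 0.1475]
tool_rot: [-0.224, 0.975, -0.002, 0.0]
ft_force: [1.2, -4.5, 0.2]
grip_width: 0.0167
grasp_force: 60.6
```

```bash
python3 -c "
from h import *
crank(3.0,[3.15,3.3,3.45,3.6],50.5,50)
vision.camera('scene');
for t in ['pusher','syringe']: print(t,[(np.round(b['rect'],1).tolist(),round(b['conf'],2)) for b in boxes_of('scene',t)[:2]])"
```

```text
t 7.4 R 0.0509 phi 2.997 F rad,tang [ 1.6 -4.4] Fz 0.2 z 0.1475 g 0.0167
1 0.10 0.75 0 0; 1 0.04 1.50 0 0; 1 -0.14 2.24 0 0; 1 -0.42 2.94 0 0
pusher [([304.2, 236.6, 29.6, 38.2], 0.6)]
syringe [([337.0, 163.0, 26.8, 21.2], 0.74), ([161.6, 235.9, 28.1, 25.9], 0.63)]
```

```bash
python3 - <<'E'
s=open('h.py').read().replace("C=np.array([.5745,-.0288])","C=np.array([.5737,-.0292])");open('h.py','w').write(s)
from h import *
for p in [3.15,3.3,3.45,3.6,3.75]: print('1 %.2f %.2f 0 0'%((.9-50.7*np.cos(p)+50*np.cos(3))/10,(-50.7*np.sin(p)+50*np.sin(3))/10),end='; ')
E
```

```text
1 0.21 0.75 0 0; 1 0.15 1.51 0 0; 1 -0.03 2.24 0 0; 1 -0.31 2.95 0 0; 1 -0.70 3.60 0 0;
```

Emit:
send_rows(
  motion="1 0.21 0.75 0 0; 1 0.15 1.51 0 0; 1 -0.03 2.24 0 0; 1 -0.31 2.95 0 0",
)

```text
clock: 7.95
eef_pos: [0.5228, -0.0287, 0.1474]
tool_rot: [-0.224, 0.975, -0.001, 0.0]
ft_force: [-0.5, -4.3, 5.5]
grip_width: 0.016
grasp_force: 61.1
```

```bash
python3 - <<'E'
from h import *
crank(3.6,[3.65,3.7,3.75,3.8],50.7,50.7)
im=vision.camera('scene');cv2.imwrite('pics/s4.png',im[:,:,::-1])
for t in ['pusher','syringe']: print(t,[(np.round(b['rect'],1).tolist(),round(b['conf'],2)) for b in boxes_of('scene',t)[:2]])
im=vision.camera('top')
cv2.imwrite('pics/t4.png',im[:,:,::-1])
a=cv2.resize(cv2.imread('pics/s4.png')[180:270,210:350],None,fx=4.5,fy=4.5,interpolation=3);b=cv2.resize(cv2.imread('pics/t4.png')[140:190,295:435],None,fx=4.5,fy=3.8,interpolation=3)
cv2.imwrite('pics/v4.png',np.vstack([a,b]))
E
```

```text
t 7.95 R 0.0509 phi 3.604 F rad,tang [ 0.5 -4.3] Fz 5.5 z 0.1474 g 0.016
1 -0.12 0.22 0 0; 1 -0.25 0.44 0 0; 1 -0.39 0.65 0 0; 1 -0.54 0.86 0 0
pusher [([300.9, 233.6, 30.1, 39.2], 0.7)]
syringe [([265.1, 216.8, 51.8, 31.3], 0.77), ([159.8, 234.3, 28.9, 29.7], 0.62)]
```

View pics/v4.png

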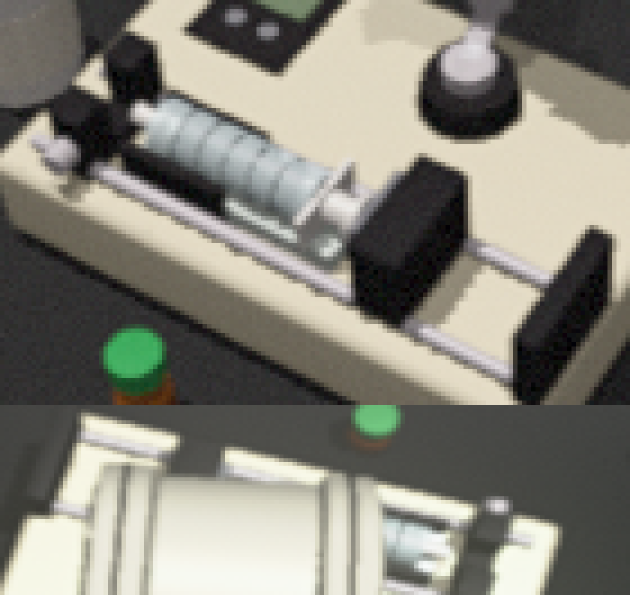

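Here the pusher's pad is about to meet the thumb disc at (365,210). The shoulder at (148,112) still stands some 15–20 mm from the fork.

```bash
python3 - <<'E'
from h import *
def L(p0,ps): print('%.2f'%p0,'; '.join('1 %.2f %.2f 0 0'%((-50.7*np.cos(p)+50.7*np.cos(p0))/10,(-50.7*np.sin(p)+50.7*np.sin(p0))/10) for p in ps), 'back-dir',np.round(-np.sin(ps[-1])*U-np.cos(ps[-1])*V,2))
L(3.6,[3.7,3.8,3.9,4.0,4.1])
p=4.1
while p<5.9: L(p,[p+.03*i for i in range(1,6)]);p+=.15
E
```

```text
3.60 1 -0.25 0.44 0 0; 1 -0.54 0.86 0 0; 1 -0.87 1.24 0 0; 1 -1.23 1.59 0 0; 1 -1.63 1.91 0 0 back-dir [0.48 0.88]
4.10 1 -0.13 0.09 0 0; 1 -0.25 0.17 0 0; 1 -0.38 0.25 0 0; 1 -0.52 0.32 0 0; 1 -0.65 0.39 0 0 back-dir [0.61 0.79]
4.25 1 -0.14 0.07 0 0; 1 -0.28 0.13 0 0; 1 -0.42 0.18 0 0; 1 -0.56 0.24 0 0; 1 -0.70 0.29 0 0 back-dir [0.72 0.69]
4.40 1 -0.15 0.04 0 0; 1 -0.29 0.08 0 0; 1 -0.44 0.12 0 0; 1 -0.59 0.15 0 0; 1 -0.74 0.18 0 0 back-dir [0.82 0.58]
4.55 1 -0.15 0.02 0 0; 1 -0.30 0.04 0 0; 1 -0.45 0.05 0 0; 1 -0.60 0.06 0 0; 1 -0.76 0.07 0 0 back-dir [0.89 0.45]
4.70 1 -0.15 -0.00 0 0; 1 -0.30 -0.01 0 0; 1 -0.46 -0.01 0 0; 1 -0.61 -0.03 0 0; 1 -0.76 -0.05 0 0 back-dir [0.95 0.31]
4.85 1 -0.15 -0.02 0 0; 1 -0.30 -0.05 0 0; 1 -0.45 -0.08 0 0; 1 -0.60 -0.12 0 0; 1 -0.74 -0.16 0 0 back-dir [0.99 0.16]
5.00 1 -0.15 -0.05 0 0; 1 -0.29 -0.09 0 0; 1 -0.43 -0.15 0 0; 1 -0.57 -0.21 0 0; 1 -0.71 -0.27 0 0 back-dir [1.   0.02]
5.15 1 -0.14 -0.07 0 0; 1 -0.27 -0.14 0 0; 1 -0.40 -0.21 0 0; 1 -0.53 -0.29 0 0; 1 -0.66 -0.37 0 0 back-dir [ 0.99 -0.13]
5.30 1 -0.13 -0.09 0 0; 1 -0.25 -0.18 0 0; 1 -0.37 -0.27 0 0; 1 -0.48 -0.37 0 0; 1 -0.60 -0.47 0 0 back-dir [ 0.96 -0.28]
5.45 1 -0.11 -0.10 0 0; 1 -0.22 -0.21 0 0; 1 -0.32 -0.32 0 0; 1 -0.42 -0.44 0 0; 1 -0.52 -0.55 0 0 back-dir [ 0.91 -0.42]
5.60 1 -0.09 -0.12 0 0; 1 -0.18 -0.24 0 0; 1 -0.27 -0.37 0 0; 1 -0.35 -0.49 0 0; 1 -0.43 -0.62 0 0 back-dir [ 0.83 -0.55]
5.75 1 -0.08 -0.13 0 0; 1 -0.15 -0.27 0 0; 1 -0.21 -0.40 0 0; 1 -0.28 -0.54 0 0; 1 -0.34 -0.68 0 0 back-dir [ 0.74 -0.67]
```

Emit:
send_rows(
  motion="1 -0.25 0.44 0 0; 1 -0.54 0.86 0 0; 1 -0.87 1.24 0 0; 1 -1.23 1.59 0 0; 1 -1.63 1.9 0 0",
)

```text
clock: 8.65
eef_pos: [0.5289, -0.0044, 0.1474]
tool_rot: [-0.224, 0.975, -0.0, -0.0]
ft_force: [-1.3, -4.4, 7.7]
grip_width: 0.0165
grasp_force: 61.4
```

Emit:
send_rows(
  motion="1 -0.13 0.09 0 0; 1 -0.25 0.17 0 0; 1 -0.38 0.25 0 0; 1 -0.52 0.32 0 0; 1 -0.65 0.39 0 0",
)

```text
clock: 9.15
eef_pos: [0.5329, 0.0019, 0.1474]
tool_rot: [-0.224, 0.975, -0.0, -0.0]
ft_force: [-1.4, -4.8, 8.4]
grip_width: 0.0163
grasp_force: 61.4
```

Emit:
send_rows(
  motion="1 -0.14 0.07 0 0; 1 -0.28 0.13 0 0; 1 -0.42 0.18 0 0; 1 -0.56 0.24 0 0; 1 -0.7 0.29 0 0",
)

```text
clock: 9.65
eef_pos: [0.5378, 0.0075, 0.1474]
tool_rot: [-0.224, 0.975, -0.0, -0.0]
ft_force: [-1.8, -4.1, 9.1]
grip_width: 0.0161
grasp_force: 61.4
```

Emit:
send_rows(
  motion="1 -0.15 0.04 0 0; 1 -0.29 0.08 0 0; 1 -0.44 0.12 0 0; 1 -0.59 0.15 0 0; 1 -0.74 0.18 0 0",
)

```text
clock: 10.15
eef_pos: [0.5437, 0.0126, 0.1474]
tool_rot: [-0.224, 0.975, -0.0, -0.0]
ft_force: [-3.5, -4.4, 8.7]
grip_width: 0.0168
grasp_force: 61.6
```

Emit:
send_rows(
  motion="1 -0.15 0.02 0 0; 1 -0.3 0.04 0 0; 1 -0.3 0.04 0 0",
)

```text
clock: 10.45
eef_pos: [0.5463, 0.0144, 0.1474]
tool_rot: [-0.224, 0.974, 0.0, -0.0]
ft_force: [-1.4, -4.2, 8.8]
grip_width: 0.0165
grasp_force: 61.5
```

```bash
python3 -c "
from h import *
for i in range(4):
    vision.camera('scene');crank(4.61,[])
for t in ['pusher','syringe']: print(t,[(np.round(b['rect'],1).tolist(),round(b['conf'],2)) for b in boxes_of('scene',t)[:2]])"
```

```text
t 10.5 R 0.0515 phi 4.605 F rad,tang [-2.  -3.6] Fz 7.8 z 0.1474 g 0.0161

t 10.55 R 0.0515 phi 4.605 F rad,tang [-1.2 -3.5] Fz 7.7 z 0.1474 g 0.0165

t 10.6 R 0.0515 phi 4.605 F rad,tang [-2.3 -3.4] Fz 8.5 z 0.1474 g 0.0162

t 10.65 R 0.0515 phi 4.604 F rad,tang [-2.4 -3.5] Fz 8.3 z 0.1474 g 0.0163

pusher [([296.1, 230.8, 29.0, 40.4], 0.88)]
syringe [([263.1, 216.9, 46.5, 30.6], 0.95), ([161.9, 236.6, 27.1, 27.3], 0.85)]
```

Emit:
send_rows(
  motion="1 -0.15 0.01 0 0; 1 -0.3 0.02 0 0; 1 -0.45 0.02 0 0; 1 -0.61 0.02 0 0; 1 -0.76 0.01 0 0",
)

```text
clock: 11.25
eef_pos: [0.5526, 0.0179, 0.1474]
tool_rot: [-0.224, 0.974, 0.0, -0.0]
ft_force: [-3.0, -3.7, 8.6]
grip_width: 0.0162
grasp_force: 61.6
```

```bash
cat >> h.py <<'E'
def nxt(p0,n=5):
    crank(p0,[p0+.03*i for i in range(1,n+1)],50.7,50.7)
E
python3 -c "
from h import *
nxt(4.76)"
```

```text
t 11.25 R 0.0516 phi 4.746 F rad,tang [-2.2 -4.3] Fz 8.6 z 0.1474 g 0.0162
1 -0.15 -0.01 0 0; 1 -0.30 -0.02 0 0; 1 -0.45 -0.04 0 0; 1 -0.60 -0.07 0 0; 1 -0.75 -0.09 0 0
```

Still free at 4.3 N.

Emit:
send_rows(
  motion="1 -0.15 -0.01 0 0; 1 -0.3 -0.02 0 0; 1 -0.45 -0.04 0 0; 1 -0.6 -0.07 0 0; 1 -0.75 -0.09 0 0",
)

```text
clock: 11.75
eef_pos: [0.5596, 0.0206, 0.1474]
tool_rot: [-0.225, 0.974, 0.001, -0.001]
ft_force: [-3.7, -3.3, 9.6]
grip_width: 0.0164
grasp_force: 61.6
```

```bash
python3 -c "
from h import *
nxt(4.91)"
```

```text
t 11.75 R 0.0517 phi 4.889 F rad,tang [-2.2 -4.4] Fz 9.6 z 0.1474 g 0.0164
1 -0.15 -0.03 0 0; 1 -0.30 -0.07 0 0; 1 -0.44 -0.11 0 0; 1 -0.59 -0.15 0 0; 1 -0.73 -0.20 0 0
```

Emit:
send_rows(
  motion="1 -0.15 -0.03 0 0; 1 -0.3 -0.07 0 0; 1 -0.44 -0.11 0 0; 1 -0.59 -0.15 0 0; 1 -0.73 -0.2 0 0",
)

```text
clock: 12.25
eef_pos: [0.5669, 0.0222, 0.1474]
tool_rot: [-0.225, 0.974, 0.001, -0.001]
ft_force: [-4.2, -3.0, 9.2]
grip_width: 0.0162
grasp_force: 61.5
```

```bash
python3 -c "
from h import *
nxt(5.06)"
```

```text
t 12.25 R 0.0518 phi 5.033 F rad,tang [-2.4 -4.6] Fz 9.2 z 0.1474 g 0.0162
1 -0.14 -0.05 0 0; 1 -0.28 -0.11 0 0; 1 -0.42 -0.17 0 0; 1 -0.56 -0.24 0 0; 1 -0.69 -0.31 0 0
```

Emit:
send_rows(
  motion="1 -0.14 -0.05 0 0; 1 -0.28 -0.11 0 0; 1 -0.42 -0.17 0 0; 1 -0.56 -0.24 0 0; 1 -0.69 -0.31 0 0",
)

```text
clock: 12.75
eef_pos: [0.5743, 0.0227, 0.1474]
tool_rot: [-0.225, 0.974, 0.001, -0.001]
ft_force: [-4.3, -1.5, 9.9]
grip_width: 0.0162
grasp_force: 61.5
```

```bash
python3 -c "
from h import *
nxt(5.21)
vision.camera('scene')
for t in ['pusher','syringe']: print(t,[(np.round(b['rect'],1).tolist(),round(b['conf'],2)) for b in boxes_of('scene',t)[:2]])"
```

```text
t 12.75 R 0.0519 phi 5.177 F rad,tang [-1.6 -4.3] Fz 9.9 z 0.1474 g 0.0162
1 -0.13 -0.07 0 0; 1 -0.26 -0.15 0 0; 1 -0.39 -0.24 0 0; 1 -0.52 -0.32 0 0; 1 -0.64 -0.41 0 0
pusher [([295.6, 232.3, 31.9, 37.5], 0.86), ([242.4, 267.1, 17.4, 25.5], 0.56)]
syringe [([259.7, 216.3, 51.4, 32.8], 0.78), ([161.7, 236.6, 28.2, 28.3], 0.7)]
```

Emit:
send_rows(
  motion="1 -0.13 -0.07 0 0; 1 -0.26 -0.15 0 0; 1 -0.39 -0.24 0 0; 1 -0.52 -0.32 0 0; 1 -0.64 -0.41 0 0",
)

```text
clock: 13.4
eef_pos: [0.5817, 0.0221, 0.1475]
tool_rot: [-0.225, 0.974, 0.001, -0.001]
ft_force: [-3.8, -0.7, 9.2]
grip_width: 0.0163
grasp_force: 61.7
```

```bash
python3 -c "
from h import *
nxt(5.36)"
```

```text
t 13.4 R 0.0519 phi 5.321 F rad,tang [-1.3 -3.7] Fz 9.2 z 0.1475 g 0.0163
1 -0.12 -0.09 0 0; 1 -0.24 -0.19 0 0; 1 -0.35 -0.29 0 0; 1 -0.46 -0.40 0 0; 1 -0.57 -0.50 0 0
```

Emit:
send_rows(
  motion="1 -0.12 -0.09 0 0; 1 -0.24 -0.19 0 0; 1 -0.35 -0.29 0 0; 1 -0.46 -0.4 0 0; 1 -0.57 -0.5 0 0",
)

```text
clock: 13.9
eef_pos: [0.5889, 0.0203, 0.1475]
tool_rot: [-0.225, 0.974, 0.002, -0.001]
ft_force: [-5.4, -0.1, 10.6]
grip_width: 0.0162
grasp_force: 61.7
```

```bash
python3 -c "
from h import *
nxt(5.51)"
```

```text
t 13.9 R 0.0518 phi 5.464 F rad,tang [-1.7 -5.1] Fz 10.6 z 0.1475 g 0.0162
1 -0.10 -0.11 0 0; 1 -0.21 -0.22 0 0; 1 -0.30 -0.34 0 0; 1 -0.40 -0.46 0 0; 1 -0.49 -0.58 0 0
```

Emit:
send_rows(
  motion="1 -0.1 -0.11 0 0; 1 -0.21 -0.22 0 0; 1 -0.3 -0.34 0 0",
)

```text
clock: 14.2
eef_pos: [0.5931, 0.0187, 0.1474]
tool_rot: [-0.225, 0.974, 0.002, -0.001]
ft_force: [-5.3, 0.2, 9.1]
grip_width: 0.0162
grasp_force: 61.7
```

```bash
python3 -c "
from h import *
nxt(5.60)"
```

```text
t 14.2 R 0.0517 phi 5.55 F rad,tang [-1.8 -5. ] Fz 9.1 z 0.1474 g 0.0162
1 -0.09 -0.12 0 0; 1 -0.18 -0.24 0 0; 1 -0.27 -0.37 0 0; 1 -0.35 -0.49 0 0; 1 -0.43 -0.62 0 0
```

Emit:
send_rows(
  motion="1 -0.09 -0.12 0 0; 1 -0.18 -0.24 0 0; 1 -0.27 -0.37 0 0; 1 -0.35 -0.49 0 0",
)

```text
clock: 14.6
eef_pos: [0.5984, 0.0161, 0.1475]
tool_rot: [-0.225, 0.974, 0.002, -0.001]
ft_force: [-4.3, -0.5, 9.7]
grip_width: 0.0162
grasp_force: 61.6
```

```bash
python3 -c "
from h import *
nxt(5.72)"
```

```text
t 14.6 R 0.0516 phi 5.665 F rad,tang [-2.5 -3.5] Fz 9.7 z 0.1475 g 0.0162
1 -0.08 -0.13 0 0; 1 -0.15 -0.26 0 0; 1 -0.23 -0.40 0 0; 1 -0.29 -0.53 0 0; 1 -0.36 -0.67 0 0
```

Emit:
send_rows(
  motion="1 -0.08 -0.13 0 0; 1 -0.15 -0.26 0 0; 1 -0.23 -0.4 0 0; 1 -0.29 -0.53 0 0; 1 -0.36 -0.67 0 0",
)

```text
clock: 15.1
eef_pos: [0.6045, 0.0119, 0.1475]
tool_rot: [-0.225, 0.974, 0.002, -0.001]
ft_force: [-5.3, 1.3, 9.0]
grip_width: 0.0162
grasp_force: 61.6
```

```bash
python3 -c "
from h import *
nxt(5.87)"
```

```text
t 15.1 R 0.0514 phi 5.809 F rad,tang [-2.1 -5. ] Fz 9.0 z 0.1475 g 0.0162
1 -0.06 -0.14 0 0; 1 -0.11 -0.28 0 0; 1 -0.16 -0.43 0 0; 1 -0.21 -0.57 0 0; 1 -0.25 -0.72 0 0
```

Emit:
send_rows(
  motion="1 -0.06 -0.14 0 0; 1 -0.11 -0.28 0 0; 1 -0.16 -0.43 0 0; 1 -0.21 -0.57 0 0",
)

```text
clock: 15.5
eef_pos: [0.609, 0.008, 0.1475]
tool_rot: [-0.225, 0.974, 0.003, -0.001]
ft_force: [-4.6, 0.7, 9.9]
grip_width: 0.0162
grasp_force: 61.6
```

```bash
python3 - <<'E'
from h import *
nxt(5.99)
im=vision.camera('scene');cv2.imwrite('pics/s5.png',im[:,:,::-1])
for t in ['pusher','syringe']: print(t,[(np.round(b['rect'],1).tolist(),round(b['conf'],2)) for b in boxes_of('scene',t)[:2]])
cv2.imwrite('pics/s5c.png',cv2.resize(cv2.imread('pics/s5.png')[190:250,205:315],None,fx=7,fy=7,interpolation=3))
E
```

```text
t 15.5 R 0.0512 phi 5.925 F rad,tang [-2.7 -3.8] Fz 9.9 z 0.1475 g 0.0162
1 -0.04 -0.15 0 0; 1 -0.08 -0.29 0 0; 1 -0.11 -0.44 0 0; 1 -0.14 -0.59 0 0; 1 -0.16 -0.74 0 0
pusher [([289.1, 228.9, 28.3, 33.5], 0.76)]
syringe [([161.3, 237.0, 28.4, 27.0], 0.75), ([256.1, 214.9, 45.0, 34.8], 0.68)]
```

View pics/s5c.png

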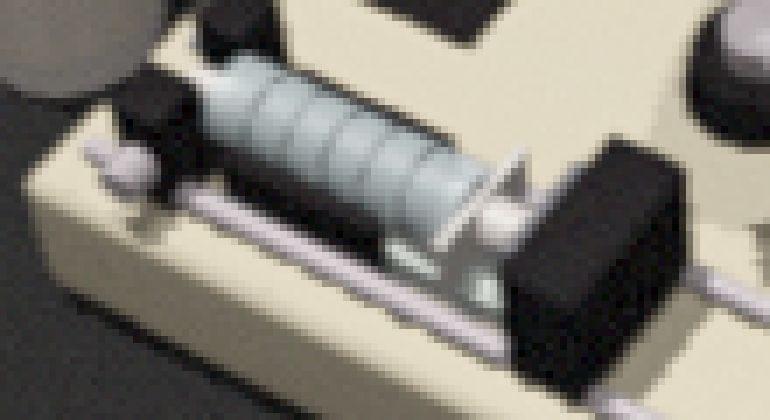

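The picture shows the shoulder at (205,110) all but touching the fork's edge at (200,110). I go on in 1 mm steps of the pusher.

Emit:
send_rows(
  motion="1 -0.04 -0.15 0 0; 1 -0.08 -0.29 0 0; 1 -0.11 -0.44 0 0",
)

```text
clock: 15.95
eef_pos: [0.612, 0.0047, 0.1475]
tool_rot: [-0.225, 0.974, 0.003, -0.001]
ft_force: [-5.1, 1.2, 8.1]
grip_width: 0.0161
grasp_force: 61.6
```

```bash
python3 -c "
from h import *
nxt(6.08,3)
for i in range(2): vision.camera('scene');crank(6.08,[])"
```

```text
t 15.95 R 0.0511 phi 6.012 F rad,tang [-3.  -4.3] Fz 8.1 z 0.1475 g 0.0161
1 -0.03 -0.15 0 0; 1 -0.05 -0.30 0 0; 1 -0.07 -0.45 0 0
t 16.0 R 0.051 phi 6.017 F rad,tang [-2.9 -3.4] Fz 9.2 z 0.1474 g 0.0164

t 16.05 R 0.0511 phi 6.017 F rad,tang [-3.5 -5.7] Fz 10.5 z 0.1475 g 0.0162
```

Emit:
send_rows(
  motion="1 -0.03 -0.15 0 0; 1 -0.05 -0.3 0 0; 1 -0.07 -0.45 0 0",
)

```text
clock: 16.35
eef_pos: [0.6146, 0.0012, 0.1475]
tool_rot: [-0.225, 0.974, 0.003, -0.0]
ft_force: [-5.2, 1.9, 8.7]
grip_width: 0.0161
grasp_force: 61.6
```

```bash
python3 -c "
from h import *
nxt(6.17,3)
for i in range(2): vision.camera('scene');crank(6.17,[])"
```

```text
t 16.35 R 0.0509 phi 6.098 F rad,tang [-3.1 -4.7] Fz 8.7 z 0.1475 g 0.0161
1 -0.01 -0.15 0 0; 1 -0.03 -0.30 0 0; 1 -0.03 -0.46 0 0
t 16.4 R 0.0509 phi 6.104 F rad,tang [-2.6 -4.9] Fz 8.7 z 0.1475 g 0.0164

t 16.45 R 0.0509 phi 6.104 F rad,tang [-2.1 -2.4] Fz 9.2 z 0.1474 g 0.0166
```

Emit:
send_rows(
  motion="1 -0.01 -0.15 0 0; 1 -0.03 -0.3 0 0; 1 -0.03 -0.46 0 0",
)

```text
clock: 16.75
eef_pos: [0.6168, -0.0023, 0.1475]
tool_rot: [-0.225, 0.974, 0.003, -0.0]
ft_force: [-5.4, 3.2, 9.7]
grip_width: 0.0163
grasp_force: 61.6
```

```bash
python3 -c "
from h import *
nxt(6.26,3)
for i in range(2): vision.camera('scene');crank(6.26,[])"
```

```text
t 16.75 R 0.0508 phi 6.179 F rad,tang [-2.9 -5.6] Fz 9.7 z 0.1475 g 0.0163
1 -0.00 -0.15 0 0; 1 0.00 -0.30 0 0; 1 0.01 -0.46 0 0
t 16.8 R 0.0508 phi 6.182 F rad,tang [-2.1 -4.2] Fz 9.8 z 0.1474 g 0.0163

t 16.85 R 0.0508 phi 6.183 F rad,tang [-1.7 -5.6] Fz 8.2 z 0.1475 g 0.0163
```

Emit:
send_rows(
  motion="1 0 -0.15 0 0; 1 0 -0.3 0 0; 1 0.01 -0.46 0 0",
)

```text
clock: 17.15
eef_pos: [0.6186, -0.0057, 0.1474]
tool_rot: [-0.226, 0.974, 0.004, -0.0]
ft_force: [-5.3, 4.6, 10.5]
grip_width: 0.0165
grasp_force: 61.6
```

```bash
python3 -c "
from h import *
nxt(6.35,3)
for i in range(3): vision.camera('scene');crank(6.35,[])"
```

```text
t 17.15 R 0.0506 phi 6.254 F rad,tang [-2.6 -6.5] Fz 10.5 z 0.1474 g 0.0165
1 0.01 -0.15 0 0; 1 0.03 -0.30 0 0; 1 0.05 -0.45 0 0
t 17.2 R 0.0506 phi 6.258 F rad,tang [-1.8 -6.2] Fz 8.6 z 0.1475 g 0.0164

t 17.25 R 0.0506 phi 6.258 F rad,tang [-3.9 -6.5] Fz 9.4 z 0.1475 g 0.0166

t 17.3 R 0.0506 phi 6.257 F rad,tang [-2.6 -6.4] Fz 8.8 z 0.1474 g 0.0159
```

The bite is felt: the tangential force is up from about 4.3 N to 6.4 N, so the push is about 9–10 N. I add one small nudge, then ease off and release.

Emit:
send_rows(
  motion="1 0.01 -0.12 0 0; 1 0.01 -0.12 0 0",
)

```text
clock: 17.5
eef_pos: [0.619, -0.0067, 0.1475]
tool_rot: [-0.226, 0.974, 0.004, -0.0]
ft_force: [-5.8, 5.7, 9.5]
grip_width: 0.0165
grasp_force: 61.6
```

```bash
python3 -c "
from h import *
for i in range(4): vision.camera('scene');crank(6.37,[])"
```

```text
t 17.55 R 0.0506 phi 6.275 F rad,tang [-2.2 -8.4] Fz 9.8 z 0.1474 g 0.0163

t 17.6 R 0.0506 phi 6.275 F rad,tang [-2.1 -7.3] Fz 9.1 z 0.1475 g 0.016

t 17.65 R 0.0506 phi 6.275 F rad,tang [-2.8 -7.3] Fz 9.1 z 0.1474 g 0.0164

t 17.7 R 0.0506 phi 6.275 F rad,tang [-2.8 -6.7] Fz 9.3 z 0.1474 g 0.0166
```

Emit:
send_rows(
  motion="1 0 0.12 0 0; 1 0 0.12 0 0; 0.3 0 0.12 0 0; -0.3 0 0.12 0 0; -1 0 0.12 0 0",
)

```text
clock: 18.2
eef_pos: [0.6199, -0.0094, 0.1457]
tool_rot: [-0.225, 0.974, 0.001, -0.0]
ft_force: [-0.2, 0.3, 0.2]
grip_width: 0.0579
grasp_force: 0.0
```

Emit:
send_rows(
  motion="-1 0 0 0 0; -1 0 0 0 0; -1 0 0 0 0; -1 0 0 0 0; -1 0 0 0 0",
)

```text
clock: 18.7
eef_pos: [0.6202, -0.0102, 0.1464]
tool_rot: [-0.224, 0.975, 0.0, -0.0]
ft_force: [-0.1, -0.9, -0.5]
grip_width: 0.0852
grasp_force: 0.0
```

Emit:
send_rows(
  motion="-1 0 0 -2 0; -1 0 0 -4 0; -1 0 0 -7 0; -1 0 0 -10 0; -1 0 0 -10 0",
)

```text
clock: 19.2
eef_pos: [0.6226, -0.0101, 0.2519]
tool_rot: [-0.224, 0.975, -0.001, 0.005]
ft_force: [0.5, -0.3, 0.3]
grip_width: 0.0853
grasp_force: 0.0
```

Emit:
send_rows(
  motion="-1 4 0 0 0; -1 8 0 0 0; -1 12 0 0 0; -1 12 0 0 0; -1 12 0 0 0",
)

```text
clock: 19.7
eef_pos: [0.5118, -0.0629, 0.2466]
tool_rot: [-0.224, 0.975, 0.0, 0.0]
ft_force: [0.5, 0.1, 0.3]
grip_width: 0.0853
grasp_force: 0.0
```

```bash
python3 - <<'E'
from h import *
a=cv2.imread('pics/s5.png');im=vision.camera('scene')
for t in ['pusher','syringe','fold','beaker','bottle','vial']: print(t,[(np.round(b['rect'],1).tolist(),round(b['conf'],2)) for b in boxes_of('scene',t)[:2]])
o=bot.get_obs();print(o['eef_pos'],o['ft_force'])
print([proj(MS,(.619,-.007,z)).round() for z in (.099,.179)])
E
```

```text
pusher [([289.0, 227.4, 28.3, 32.6], 0.84)]
syringe [([161.9, 236.4, 30.0, 22.7], 0.9), ([257.5, 213.2, 46.4, 30.8], 0.7)]
fold [([319.2, 193.5, 15.3, 33.4], 0.5)]
beaker [([391.2, 243.9, 38.5, 51.2], 0.75)]
bottle [([214.5, 177.3, 33.0, 52.6], 0.56), ([287.8, 223.9, 162.5, 121.0], 0.22)]
vial [([242.7, 263.4, 16.6, 22.1], 0.81), ([212.3, 177.2, 33.3, 48.3], 0.58)]
[ 0.51300012 -0.06213561  0.24614435] [ 0.36596511  0.22678166 -0.1753524 ]
[array([317., 205.]), array([316., 178.])]
```

```bash
python3 - <<'E'
from h import *
o=bot.get_obs();vision.camera('wrist');m=model('wrist',o)
print([(np.round(b['rect']).tolist(),round(b['conf'],2)) for b in boxes_of('wrist','handle_grip')[:3]])
h=np.array([.619,-.007]);print('hinge',proj(m,(*h,.099)),'up',proj(m,(*h,.179)),'folded',proj(m,(*(h-.08*U),.099)))
E
```

```text
[([324.0, 309.0, 20.0, 57.0], 0.7)]
hinge [322.19128925 280.22512479] up [323.20278215 331.62577324] folded [322.40790081 216.48130243]
```

The wrist view puts the handle at rows 280–337, which matches upright. A folded handle would span rows 216–280. Handing in.

```bash
python3 -c "
from h import *
print(workorder.job_done())"
```

```text
the job is handed in; nothing more can be done
None
```

I handed the job in after about 20 s of robot time: the handle is upright and released, and the pusher holds the syringe against the front stop with an estimated 13 N (from the crank force), with the glassware where it was; no verdict came back.

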